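# Seat the pitch comb leaf in the clamp screw

## Task

Check the thread of the gourd cradle's clamp screw: take the coarse comb leaf (the longer of the two) off its stand and seat its teeth in the thread near the middle of the screw, feeling along the screw for the grooves, until its flange lies flush on both guide rails. Press it down lightly with about 10 N to check that it sits flat, never forcing it, then let go and leave it sitting there for me to look at against the window. Leave the other leaf and the mate things where they are.

Things in the scene. Friction and masses are not known exactly. Their poses are not given: they have to be found in the camera images.
- coarse_leaf: Steel thread comb leaf, an upside-down T, 0.10 to 0.17 kg. Flange 52 (x) by 60 (y, long axis, to lie along the screw) by 4 mm. On it an upright web 10 mm thick (x), 52 long (y), its top 50 mm above the flange underside: grip across the 10 mm. Starts on a black stand whose two bars, along y, carry the flange 14 mm above the table. Half-turn symmetric. Origin: centre of flange underside, z up.
- leaf_teeth (a point): Centre of the coarse leaf's row of tooth tips, 5 mm below its origin, axes as the leaf's. 4 teeth along y, 12 mm pitch (centres -18, -6, 6, 18 mm), each 4.2 mm long in y, 10 mm in x, 5 mm deep, tips rounded (2.1 mm radius).
- fine_leaf: The other leaf, same shape but shorter: flange 52 by 38 mm, web 30 mm long, top at 44 mm, 4 teeth of 3 mm at 8 mm pitch; does not fit this screw. Origin: centre of the flange's underside. On an equal stand; the two may change places. To be left alone.
- cradle: Fixed clamp cradle, base plate 84 (x) by 275 mm (y). Brown gourd (75 mm wide, top 98 mm above the table) clamped in it, centred 142 mm to -y of the origin. Its clamp screw lies along y over the origin between two guide rails along y, each 12 mm wide, 134 long, centred at x = -24 and +24 mm, tops 53 mm above the table. Origin: on the table under the middle of the screw, z up.
- screw_mid (a point): Middle of the screw's axis, 36 mm above the table, axes as the cradle's (y along the screw). Parallel thread ridges 32 mm in diameter, 12 mm pitch, 5.5 mm thick, 6.5 mm grooves between (root 21 mm diameter), along y = -50 to 60 mm. Where the ridges stand along y is not measured and differs each time by up to a pitch. It does not turn or move under light loads.
- seat (a point): Point of the cradle over the screw's middle, level with the rail tops (53 mm above the table), axes as the cradle's. Ridge crests lie 1 mm below this level: teeth standing on crests hold the flange 4 mm above the rails; in the grooves (about 1.1 mm play either way) the flange comes down flush on the rails.
- jar: Glass jar with cork top, 76 mm diameter, 120 mm high, standing; origin at the centre of its underside. To be left alone.
- tin: Closed aluminium tin, 84 mm diameter, 75 mm high; origin at the centre of its underside. To be left alone.
- scoop: Black plastic scoop, bowl 60 by 45 by 28 mm with an 85 mm handle to its -x; origin under the bowl's centre. To be left alone.
- bombilla: Flat steel bombilla lying on the table, about 155 mm long along its y, 7 mm high; origin near its middle, on the table. To be left alone.
- cup: White cup, 70 mm diameter and high; origin at the centre of its underside. To be left alone.
Things that resemble listed ones, but are neither listed nor needed, are in the scene too. What is shaped like the coarse_leaf but orange or red is not meant.

How it is judged:
By the outcome, as a careful person would: the job done as asked, in the order asked, and still so for the second after the job is handed in, with the robot touching nothing.
It also fails if it takes over 45 s, if anything falls off the work surface, if the arm or the gripper's body presses on something with over 40 N, if the wrist force passes 120 N, or if a joint passes its speed limit or range.

## Robot

A 6-joint arm with a two-finger parallel gripper is mounted at the origin on the work surface. World frame = base frame: x ahead of the robot, y to its left, z up, the work surface at z = 0. Lengths are in mm, angles in rad, forces in N, time in s.
With the tool pointing down it reaches from about 350 to 775 mm from the base axis. Payload 7.3 kg.
Tool frame: the origin (TCP) lies midway between the tips of the shut fingers; the grasp point (between the pads) lies 19 mm behind it; z points along the fingers, y is the line along which they close (so a half turn about z gives the same grasp; the last joint's range is limited). The gripper opens to 92 mm and grips with 3 to 60 N. Pads are 19 mm wide; open, the fingers measure 130 mm over their backs; the gripper's body (75 mm by 190 mm) begins 47 mm behind the grasp point.
Start: joints at [0.97, 0.342, 1.524, -0, 1.275, -0.146], TCP at [230.614, 471.662, 197.341] pointing down, gripper open.
Joint ranges: [-2.53, 2.53], [-0.77, 2.02], [0.04, 2.7], [-1, 4.14], [0.28, 2.66], [-3.11, 3.11]. Speed limits (rad/s): [2.57, 2.57, 3.14, 3.14, 3.14, 3.14].

## Interface

Orientations are given as [roll, pitch, yaw] about the fixed x, y, z axes, in that order (R = Rz(yaw) Ry(pitch) Rx(roll)).
In Python, from plant import bot gives the robot as it stands. The module is installed in compiled form; this text tells all that it offers.
- The arm moves only by the shell command python3 -m crank 'ROWS' [OPENING]. ROWS is JSON, a list of rows, each a list of 6 numbers: the shift along the tool's x, y, z in m, then the turn, a rotation vector about the tool's x, y, z in rad. In form: [[dx, dy, dz, wx, wy, wz], ...]. A call has 1 to 5 rows; each row shifts and turns the commanded pose from where the row before left it, along the tool's axes as they then stand; what a row does not reach is not made up. A row lasts 1/8 s, in which the tool goes at most 62.5 mm and 10.7 degrees, less where a joint would pass 70% of its speed; a pose out of reach is approached as far as the arm can. A call is refused whole if a number of a shift passes 0.0625 or a number of a turn 0.188, either way. A call with a gripper value outside its range is refused whole. OPENING is the opening in per cent of the stroke, from 0 (shut) to 100 (fully open), set as the call begins (- or left out, the last holds). The fingers move at their own pace and stop on an object; the grip force is fixed at half the most. Time passes only in rows, so rows that do not move let the fingers close. It gives the time, the measured TCP pose, the force, the opening and the grip force at its end, in the units of the state.
- bot.get_obs(): the state, without advancing time (a new reading comes with each control period).
- bot.capture(name): name is "scene" or "top"; returns a dict with "color" (480x640x3 uint8, blue, green, red), "fov_y" (degrees; the focal length in pixels is half the picture's height over the tangent of half this angle, whatever the lens; pixels are square), "cx", "cy" (the principal point, pixels), "extrinsics" (4x4, takes a point from world to camera coordinates). Camera axes: x right, y up, looking along -z (the intrinsics and any distortion apply to the point x, -y, -z); pixel columns grow to the right and rows downward; lengths in mm; the calibration is good to about 2 mm. A picture is of the moment at which its call begins. There is no depth.
- bot.close_job(): hands the job in; it is judged then, once.
The state is a dict: "time": time; "joint_positions": joint angles; "dq": joint speeds; "tau": joint torques, N m; "tool_pos": TCP position; "tcp_rot": TCP orientation; "contact_force": force on the tool from outside, world axes, zero at the start; "moment": the same for the moment, N m; "grip_width": finger opening in mm; "finger_force": force on a finger pad.
Only numpy, scipy, OpenCV 4.12 (cv2) and the standard library are available. Lean on these libraries where they do the work, as an engineer would, in place of code of your own. Each camera call takes 0.05 s, during which the arm holds its last target. There are 200 camera calls.

## Working session

There is one attempt and no reset: what is moved stays moved. The work goes in short steps, Python scripts to look and compute and a shell command to move; the robot and the scene stay as the last step left them, time stands still between calls to the robot, and variables do not carry over. Pictures are saved under pics/ and viewed, at most 10 in all, crops included, and the job is handed in when it is done.

```bash
mkdir -p pics; cat > h.py <<'E'
import numpy as np, cv2
from plant import bot
def cap(n):
    c=bot.capture(n); return c
def ray(c,u,v):
    f=240/np.tan(np.radians(c["fov_y"])/2); E=np.array(c["extrinsics"])
    d=np.array([(u-c["cx"])/f,-(v-c["cy"])/f,-1]); R=E[:3,:3]
    return -R.T@E[:3,3], R.T@d
def onz(c,u,v,z):
    o,d=ray(c,u,v); return (o+d*(z-o[2])/d[2])
def proj(c,p):
    f=240/np.tan(np.radians(c["fov_y"])/2); E=np.array(c["extrinsics"]); q=E[:3,:3]@np.array(p)+E[:3,3]
    return c["cx"]+f*q[0]/-q[2], c["cy"]-f*q[1]/-q[2]
E
python3 - <<'E'
from h import *
import pickle
for n in("scene","top"):
    c=cap(n); cv2.imwrite(f"pics/{n}0.png",c["color"]); pickle.dump(c,open(n+"0.pkl","wb"))
    print(n,c.keys(),c["fov_y"],c["cx"],c["cy"],ray(c,320,240))
o=bot.get_obs();print(o)
E
```

```text
scene dict_keys(['color', 'fov_y', 'cx', 'cy', 'extrinsics']) 51.25235412170172 323.6954235115233 245.65438900626316 (array([ 944.87641261, -338.47013734,  724.61240515]), array([-0.42297473,  0.50486901, -0.75258351]))
top dict_keys(['color', 'fov_y', 'cx', 'cy', 'extrinsics']) 48.13971658497997 318.57192211369585 237.3790085738145 (array([ 526.72465701,  126.16789977, 1036.17545029]), array([ 0.0612147 , -0.00997255, -0.99809026]))
{'time': 0.1, 'joint_positions': array([ 9.70006947e-01,  3.42624369e-01,  1.52490859e+00,  8.71082174e-06,
        1.27540260e+00, -1.45982635e-01]), 'dq': array([-0.00096335, -0.0020204 , -0.00306673,  0.00069391, -0.00244977,
       -0.00032239]), 'tau': array([ 2.19120891e-03, -4.32001984e+01, -2.44693941e+01,  7.20994477e-02,
        5.25442546e-02, -4.35633115e-05]), 'tool_pos': array([230.36894687, 471.3157181 , 196.73387646]), 'tcp_rot': array([-3.14026524e+00, -2.03587222e-04,  2.68678323e+00]), 'contact_force': array([ 0.16298691, -0.0886268 , -0.289479  ]), 'moment': array([ 0.0129119 , -0.10546869, -0.01056328]), 'finger_force': 0.0, 'grip_width': 91.94237963996672}
```

View pics/top0.png

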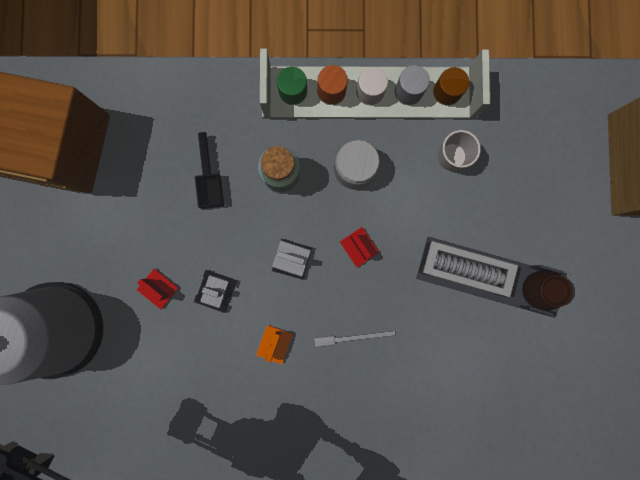

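View pics/scene0.png

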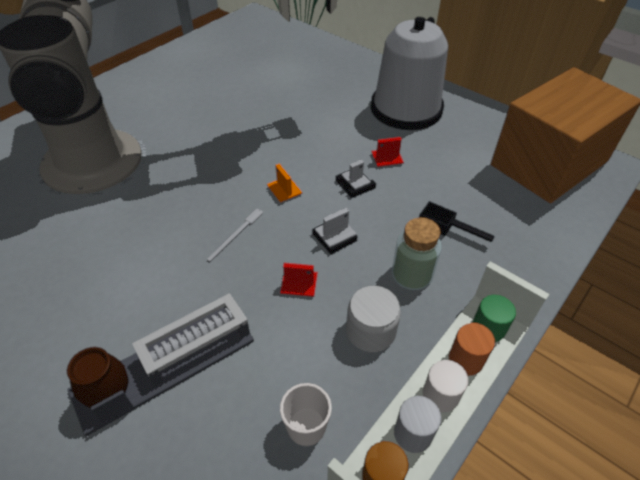

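The two grey leaves on black stands are at top (293,258), which is longer, and (215,291), which is shorter. The red ones at (359,247) and (158,288) and the orange one at (275,343) are decoys. The longer grey leaf at (293,258) fits the coarse leaf. The cradle is at (470,268), with its gourd at (548,290). An enlarged crop should confirm the choice, with measurements alongside.

```bash
python3 - <<'E'
from h import *
import pickle
c=pickle.load(open("top0.pkl","rb")); im=c["color"]
a=cv2.resize(im[225:325,185:330],None,fx=4,fy=4,interpolation=cv2.INTER_CUBIC)
b=cv2.resize(im[230:320,410:580],None,fx=4,fy=4,interpolation=cv2.INTER_CUBIC)
w=max(a.shape[1],b.shape[1]); z=np.zeros((a.shape[0]+b.shape[0],w,3),np.uint8); z[:a.shape[0],:a.shape[1]]=a; z[a.shape[0]:,:b.shape[1]]=b
z=cv2.resize(z,None,fx=.78,fy=.78,interpolation=cv2.INTER_AREA); cv2.imwrite("pics/crop0.png",z)
g=im.min(axis=2); sat=im.max(axis=2).astype(int)-g
def rect(x0,y0,x1,y1,th,zz):
    m=np.zeros_like(g); m[y0:y1,x0:x1]=((g[y0:y1,x0:x1]>th)&(sat[y0:y1,x0:x1]<40))*255
    cs,_=cv2.findContours(m,0,2); k=max(cs,key=cv2.contourArea)
    r=cv2.minAreaRect(k); P=np.array([onz(c,u,v,zz)[:2] for u,v in cv2.boxPoints(r)])
    e=P[1]-P[0];f=P[2]-P[1]
    print("px",np.round(r[0],1),"ctr",P.mean(0).round(1),"sides",np.linalg.norm(e).round(1),np.degrees(np.arctan2(e[1],e[0])).round(1),np.linalg.norm(f).round(1),np.degrees(np.arctan2(f[1],f[0])).round(1))
for th in(120,140,160): rect(270,235,320,285,th,18); rect(195,270,240,315,th,18); rect(415,235,525,305,th,53)
E
```

```text
px [290.6 258.1] ctr [554.9 171.5] sides 49.7 -18.1 58.8 -108.3
px [210.8 297.1] ctr [481.1 321.5] sides 25.4 -17.7 38.8 -108.2
px [470.3 268.6] ctr [ 535.2 -158.9] sides 59.1 -16.5 163.9 -105.8
px [282.6 254.6] ctr [561.3 186.7] sides 4.4 -9.1 17.1 -99.4
px [204.3 290.2] ctr [493.9 334. ] sides 5.3 -44.6 1.3 -134.5
px [438. 275.] ctr [523.3 -99.5] sides 0.0 0.0 0.0 0.0Traceback (most recent call last):
  File "<stdin>", line 15, in <module>
  File "<stdin>", line 11, in rect
ValueError: max() iterable argument is empty
```

View pics/crop0.png

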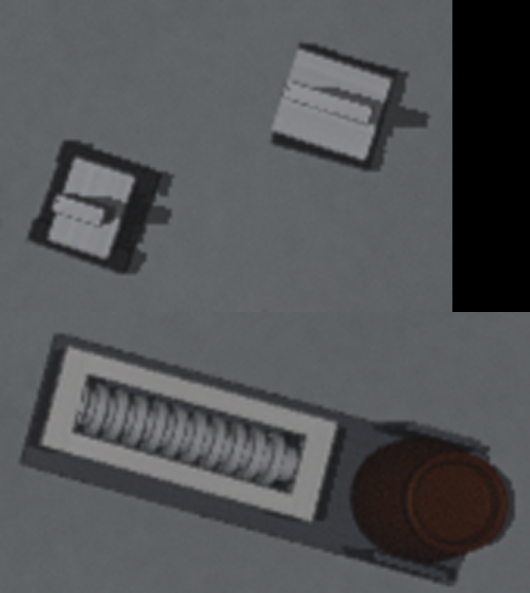

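The crop confirms it. The leaf at top (293,258) has a flange of about 50 x 59 mm (coarse); the one at (215,291) is about 39 mm (fine). The crop also shows the cradle ring at (470,268). Next I'll rotate the tool and check the cradle using the gourd and the rail edges.

```bash
python3 -m crank '[[0,0,0,0,0,0.18],[0,0,0,0,0,0.18],[0,0,0,0,0,0.18],[0,0,0,0,0,0.18],[0,0,0,0,0,0.18]]' 60; python3 -m crank '[[0,0,0,0,0,0.18],[0,0,0,0,0,0.18],[0,0,0,0,0,0.175],[0,0,0,0,0,0]]'
cat >> h.py <<'E'
from scipy.spatial.transform import Rotation as Ro
def go(x,y,z,yawdeg):
    o=bot.get_obs(); R=Ro.from_euler('xyz',o["tcp_rot"]); T=Ro.from_euler('xyz',[180,0,yawdeg],degrees=True)
    print("t",o["time"],"pos",o["tool_pos"].round(1),"yaw",np.degrees(o["tcp_rot"]).round(2),"F",o["contact_force"].round(2),"M",o["moment"].round(2),"w",o["grip_width"].round(2),o["finger_force"])
    print("tool shift mm",R.inv().apply(np.array([x,y,z])-o["tool_pos"]).round(1),"turn",(R.inv()*T).as_rotvec().round(4))
E
python3 - <<'E'
from h import *
import pickle
for n in("top","scene"):
    c=pickle.load(open(n+"0.pkl","rb")); im=c["color"]; g=im.min(axis=2)
    if n=="top":
        print("gourd", onz(c,555.8,291.2,98).round(1)); box=(415,235,525,305)
    else: box=(130,290,252,380)
    x0,y0,x1,y1=box
    for th in (100,110,120,130):
        m=np.zeros_like(g); m[y0:y1,x0:x1]=(g[y0:y1,x0:x1]>th)*255
        cs,_=cv2.findContours(m,0,1); k=cv2.convexHull(max(cs,key=cv2.contourArea))[:,0].astype(float)
        P=np.array([onz(c,u,v,53)[:2] for u,v in k],np.float32)
        r=cv2.minAreaRect(P); print(n,th,r)
E
python3 -c "
from h import *
go(554.9,171.5,110,71.7)"
```

```text
time: 0.72
tool_pos: [230.4, 471.4, 196.9]
tcp_rot: [-3.141, 0.001, 1.781]
contact_force: [-0.8, -0.2, 0.1]
grip_width: 55.1
finger_force: 0.0
time: 1.23
tool_pos: [230.5, 471.5, 197.0]
tcp_rot: [-3.141, 0.001, 1.253]
contact_force: [-0.3, 0.1, 0.2]
grip_width: 55.0
finger_force: 0.0
gourd [ 495.5 -294.6   98. ]
top 100 ((534.919677734375, -158.82281494140625), (163.7335968017578, 59.82466125488281), 74.1314697265625)
top 110 ((535.0069580078125, -158.6551513671875), (163.24354553222656, 59.68151092529297), 74.25902557373047)
top 120 ((535.0886840820312, -158.7415008544922), (162.86627197265625, 59.099952697753906), 74.131103515625)
top 130 ((534.93701171875, -158.77804565429688), (162.18704223632812, 58.40043258666992), 74.33214569091797)
scene 100 ((523.4833374023438, -155.380126953125), (196.86676025390625, 151.7034912109375), 45.243324279785156)
scene 110 ((523.4833984375, -155.38015747070312), (196.8667449951172, 151.70350646972656), 45.24333190917969)
scene 120 ((528.3074951171875, -156.17652893066406), (168.53826904296875, 74.59223937988281), 73.97087097167969)
scene 130 ((534.2784423828125, -158.299560546875), (166.04945373535156, 61.22700500488281), 74.36026000976562)Traceback (most recent call last):
  File "<string>", line 3, in <module>
    go(554.9,171.5,110,71.7)
    ~~^^^^^^^^^^^^^^^^^^^^^^
  File "h.py", line 17, in go
    print("t",o["time"],"pos",o["tool_pos"].round(1),"yaw",np.degrees(o["tcp_rot"]).round(2),"F",o["contact_force"].round(2),"M",o["moment"].round(2),"w",o["grip_width"].round(2),o["finger_force"])
                                                                                                                                                          ^^^^^^^^^^^^^^^^^^^^^
AttributeError: 'float' object has no attribute 'round'
```

```bash
sed -i 's/o\["grip_width"\].round(2)/round(o["grip_width"],2)/' h.py; python3 -c "
from h import *
go(554.9,171.5,110,71.7)"
```

```text
t 1.225 pos [230.5 471.5 197. ] yaw [-1.7999e+02  4.0000e-02  7.1810e+01] F [-0.28  0.09  0.15] M [-0.08  0.1  -0.01] w 54.95 0.0
tool shift mm [-183.7  401.8   87.1] turn [-0.0002  0.0007  0.002 ]
```

```bash
python3 -m crank '[[-0.023,0.05,0,0,0,0],[-0.023,0.05,0,0,0,0],[-0.023,0.05,0,0,0,0],[-0.023,0.05,0,0,0,0],[-0.023,0.05,0,0,0,0]]' >/dev/null; python3 -m crank '[[-0.023,0.05,0,0,0,0],[-0.023,0.05,0,0,0,0],[-0.023,0.052,0,0,0,0],[0,0,0.03,0,0,0],[0,0,0,0,0,0]]'
python3 - <<'E'
from h import *
go(554.9,171.5,110,71.7)
c=cap("scene"); cv2.imwrite("pics/s1.png",cv2.resize(c["color"][90:290,220:440],None,fx=3,fy=3,interpolation=cv2.INTER_CUBIC)[:600])
E
```

```text
time: 2.48
tool_pos: [553.1, 170.1, 164.9]
tcp_rot: [-3.136, 0.003, 1.254]
contact_force: [-0.3, 0.2, -0.4]
grip_width: 55.4
finger_force: 0.0
t 2.475 pos [553.1 170.1 164.9] yaw [-1.797e+02  1.500e-01  7.184e+01] F [-0.34  0.24 -0.41] M [-0.06  0.06 -0.01] w 55.37 0.0
tool shift mm [ 2.1  1.5 54.9] turn [-0.0053  0.0026  0.0024]
```

View pics/s1.png

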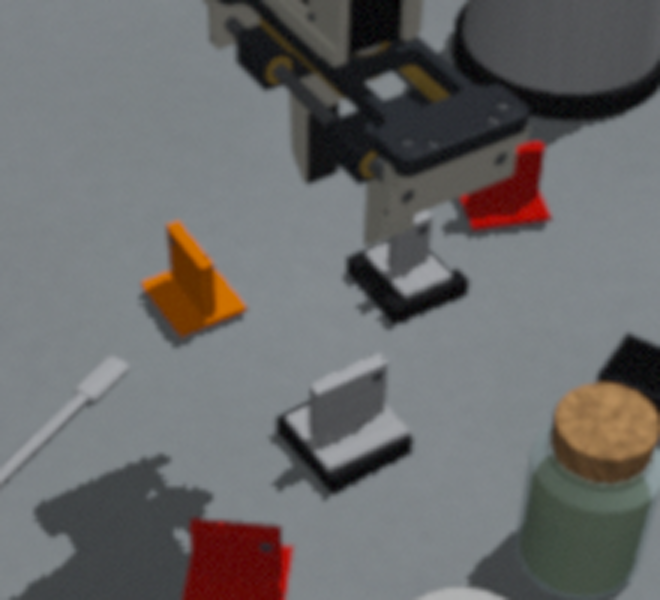

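The gripper is over the leaf, which stands at crop (347,410). The flange edges in the earlier crop suggest its yaw may be nearer -15 deg, so I'll measure it once more from the web's top edge.

```bash
python3 - <<'E'
from h import *
import pickle
c=pickle.load(open("scene0.pkl","rb"))
a,b=[onz(c,220+x/3,90+y/3,64) for x,y in((311,392),(386,361))]
print("web top edge",a.round(1),b.round(1),np.degrees(np.arctan2(*(a-b)[1::-1])),np.linalg.norm(a-b))
cT=pickle.load(open("top0.pkl","rb"))
for k,(p,q) in dict(web=((285,97),(372,119)),webtop=((287,84),(372,104)),standtop=((300,44),(405,72)),standbot=((272,145),(378,170))).items():
    P=[onz(cT,185+x/3.12,225+y/3.12,64 if k[0]=='w' else 14) for x,y in(p,q)]; d=P[0]-P[1]
    print(k,P[0].round(1),P[1].round(1),np.degrees(np.arctan2(d[1],d[0])))
im=cT["color"]; g=im.min(axis=2); 
for th in(95,100,105,110,115,120):
    m=np.zeros_like(g); m[235:285,265:320]=(g[235:285,265:320]>th)*255
    cs,_=cv2.findContours(m,0,1); k=cv2.convexHull(max(cs,key=cv2.contourArea))[:,0].astype(float)
    r=cv2.minAreaRect(np.array([onz(cT,u,v,18)[:2] for u,v in k],np.float32)); print(th,np.round(r[0],1),np.round(r[1],1),round(r[2],1))
g2=cv2.resize(g[230:290,262:325],None,fx=4,fy=4,interpolation=cv2.INTER_CUBIC)
l=cv2.createLineSegmentDetector().detect(g2)[0][:,0]
for s in l:
    P=[onz(cT,262+(s[i]-1.5)/4,230+(s[i+1]-1.5)/4,18) for i in(0,2)]; d=P[0]-P[1]; L=np.hypot(d[0],d[1])
    if L>25: print("seg",P[0][:2].round(1),P[1][:2].round(1),L.round(1),round(np.degrees(np.arctan2(d[1],d[0]))%180,1))
E
```

```text
web top edge [548.6 144.7  64. ] [567.1 194.8  64. ] -110.20584183911758 53.38408258366914
web [557.1 195.4  64. ] [544.4 144.9  64. ] 75.91130433278953
webtop [564.6 194.2  64. ] [553.1 144.9  64. ] 76.85654110761523
standtop [591. 190.  14.] [574.  125.8  14. ] 75.1539317949709
standbot [529.4 206.6  14. ] [514.3 142.1  14. ] 76.84346174808763
95 [552.2 178.5] [92.7 83.5] 0.1
100 [554.7 171.9] [60.6 51.5] 71.7
105 [554.9 171.6] [60.  50.9] 71.7
110 [555.  171.5] [58.8 50.8] 71.9
115 [554.7 171.5] [58.8 50.2] 71.9
120 [554.9 171.6] [58.8 49.7] 71.7
seg [525.6 149.2] [550.5 141.2] 26.1 162.1
seg [539.2 207.7] [521.2 152.2] 58.3 72.0
seg [570.3 134.4] [589.3 192.5] 61.2 71.9
seg [588.3 174.5] [576.9 135.9] 40.2 73.5
seg [513.4 143.4] [530.9 207.5] 66.5 74.7
```

The detected edges agree on 72 deg, so I'll descend and grip.

```bash
python3 -m crank '[[0.002,0.0015,0.045,-0.005,0.0026,0.002],[0,0,0.04,0,0,0],[0,0,0.025,0,0,0],[0,0,0.015,0,0,0],[0,0,0,0,0,0]]'; python3 -c "
from h import *
go(554.9,171.5,28,71.9)"
```

```text
time: 3.15
tool_pos: [557.0, 172.9, 42.5]
tcp_rot: [3.137, -0.003, 1.251]
contact_force: [0.6, 0.7, 1.2]
grip_width: 55.0
finger_force: 0.0
t 3.15 pos [557.  172.9  42.5] yaw [ 1.7973e+02 -1.5000e-01  7.1700e+01] F [0.64 0.74 1.23] M [-0.07  0.07  0.02] w 54.98 0.0
tool shift mm [-2.  -1.6 14.5] turn [ 0.0047 -0.0025 -0.0036]
```

```bash
python3 -m crank '[[-0.002,-0.0015,0.0075,0.005,-0.0026,-0.003],[0,0,0.007,0,0,0],[0,0,0,0,0,0],[0,0,0,0,0,0]]'; python3 -m crank '[[0,0,0,0,0,0],[0,0,0,0,0,0],[0,0,0,0,0,0],[0,0,0,0,0,0],[0,0,0,0,0,0]]' 0;  python3 -c "
from h import *
go(554.9,171.5,28,71.9)"
```

```text
time: 3.65
tool_pos: [555.3, 171.0, 28.0]
tcp_rot: [3.141, -0.0, 1.253]
contact_force: [0.1, 1.0, 0.2]
grip_width: 55.0
finger_force: 0.0
time: 4.28
tool_pos: [555.1, 171.0, 27.8]
tcp_rot: [-3.142, -0.0, 1.253]
contact_force: [-0.2, 0.9, 0.1]
grip_width: 9.2
finger_force: 13.3
t 4.275 pos [555.1 171.   27.8] yaw [-180.     -0.     71.78] F [-0.24  0.88  0.15] M [-0.04  0.08  0.05] w 9.22 13.283518552780151
tool shift mm [ 0.4 -0.3 -0.2] turn [-0.     -0.0001 -0.0021]
```

Gripped: the width is about 10 mm. Lift, then work out the way to the cradle.

```bash
python3 -m crank '[[0,0,0,0,0,0],[0,0,-0.02,0,0,0],[0,0,-0.05,0,0,0],[0,0,-0.05,0,0,0],[0,0,0,0,0,0.0]]'; python3 -m crank '[[0,0,0,0,0,-0.0427],[0,0,0,0,0,0],[0,0,0,0,0,0]]';python3 - <<'E'
from h import *
go(535,-158.7,100,74.2)
c=cap("scene"); cv2.imwrite("pics/s2.png",cv2.resize(c["color"][90:290,220:440],None,fx=3,fy=3,interpolation=cv2.INTER_CUBIC)[:600])
E
```

```text
time: 4.9
tool_pos: [557.6, 171.4, 152.1]
tcp_rot: [3.134, -0.004, 1.253]
contact_force: [-0.6, 0.4, -1.6]
grip_width: 9.5
finger_force: 30.0
time: 5.28
tool_pos: [554.7, 170.9, 146.9]
tcp_rot: [-3.14, 0.001, 1.295]
contact_force: [-0.2, -0.3, -1.3]
grip_width: 9.7
finger_force: 30.0
t 5.275 pos [554.7 170.9 146.9] yaw [-1.7992e+02  4.0000e-02  7.4180e+01] F [-0.15 -0.26 -1.28] M [-0.13  0.07 -0.04] w 9.71 29.99624937772751
tool shift mm [-322.4   71.    47. ] turn [-0.0015  0.0006 -0.0003]
```

View pics/s2.png

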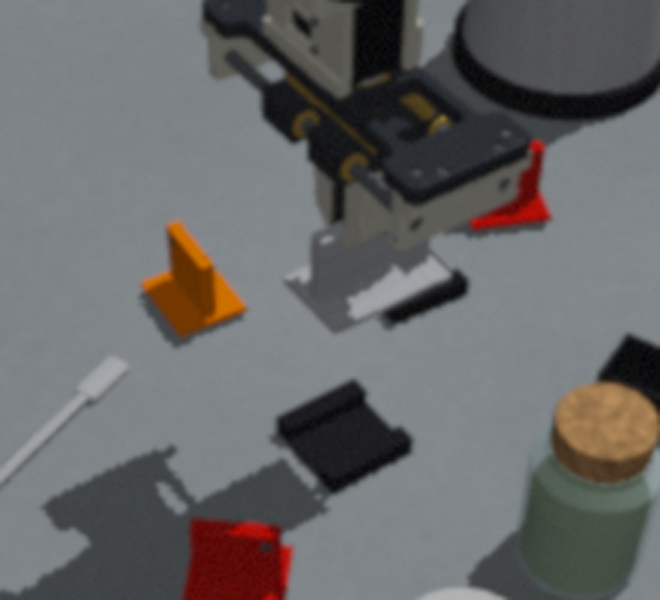

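The stand at crop (345,430) is empty and the leaf hangs level in the gripper. Moving it over the cradle.

```bash
python3 -m crank '[[-0.0537,0.0118,0,0,0,0],[-0.0537,0.0118,0,0,0,0],[-0.0537,0.0118,0,0,0,0],[-0.0537,0.0118,0,0,0,0],[-0.0537,0.0118,0,0,0,0]]' >/dev/null; python3 -m crank '[[-0.0537,0.0118,0,0,0,0],[0,0,0.03,0,0,0],[0,0,0.025,0,0,0],[0,0,0,0,0,0],[0,0,0,0,0,0]]';python3 - <<'E'
from h import *
go(535,-158.7,80,74.2)
c=cap("scene"); d=c["color"][250:420,60:280]; e=cap("top")["color"][200:330,400:590]
a=cv2.resize(d,None,fx=2.4,fy=2.4,interpolation=3); b=cv2.resize(e,None,fx=1.4,fy=1.4,interpolation=3)
z=np.zeros((max(a.shape[0],b.shape[0]),a.shape[1]+b.shape[1],3),np.uint8); z[:a.shape[0],:a.shape[1]]=a; z[:b.shape[0],a.shape[1]:]=b
cv2.imwrite("pics/s3.png",z); print(z.shape)
E
```

```text
time: 6.58
tool_pos: [536.3, -158.4, 93.6]
tcp_rot: [3.14, 0.0, 1.296]
contact_force: [-0.3, 0.5, -0.7]
grip_width: 9.3
finger_force: 30.0
t 6.575 pos [ 536.3 -158.4   93.6] yaw [1.7993e+02 1.0000e-02 7.4230e+01] F [-0.31  0.47 -0.71] M [-0.07  0.03  0.  ] w 9.33 29.99610185623169
tool shift mm [-0.6 -1.2 13.6] turn [0.0012 0.0001 0.0006]
(408, 794, 3)
```

View pics/s3.png

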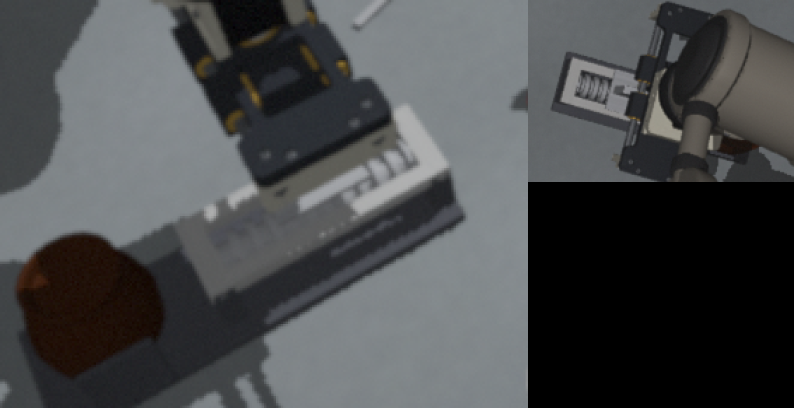

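The leaf is over the middle of the screw and in line with the rails. Now I'll come down gently, feeling for contact.

```bash
python3 -m crank '[[-0.0005,-0.001,0.01,0,0,0],[0,0,0.008,0,0,0],[0,0,0.002,0,0,0],[0,0,0,0,0,0]]'; python3 -m crank '[[0,0,0.001,0,0,0],[0,0,0,0,0,0]]'; python3 -m crank '[[0,0,0.001,0,0,0],[0,0,0,0,0,0]]'
```

```text
time: 7.18
tool_pos: [534.5, -158.5, 72.5]
tcp_rot: [-3.141, -0.0, 1.296]
contact_force: [0.8, -0.5, -0.6]
grip_width: 9.8
finger_force: 30.0
time: 7.42
tool_pos: [534.6, -158.6, 71.9]
tcp_rot: [3.141, -0.0, 1.296]
contact_force: [-0.9, 0.3, -1.1]
grip_width: 9.5
finger_force: 30.0
time: 7.68
tool_pos: [534.5, -158.5, 70.8]
tcp_rot: [-3.142, -0.0, 1.296]
contact_force: [0.0, -0.5, -1.4]
grip_width: 9.4
finger_force: 30.0
```

```bash
for i in 1 2; do python3 -m crank '[[0,0,0.0007,0,0,0],[0,0,0,0,0,0]]' | grep -E "pos|contact"; done
```

```text
tool_pos: [534.8, -158.6, 70.5]
contact_force: [0.3, 0.7, 2.8]
tool_pos: [535.1, -158.8, 70.3]
contact_force: [-1.2, -0.2, 5.9]
```

Contact is at TCP z of about 70.5, which means the teeth are on the crests. Now I'll slide along the screw (tool x) under light load and watch for the drop.

```bash
for i in 1 2 3 4 5 6; do python3 -m crank '[[0.001,0,0,0,0,0],[0,0,0,0,0,0]]' | grep -E "pos|contact"; done
```

```text
tool_pos: [535.2, -158.3, 70.3]
contact_force: [-1.4, -1.5, 7.9]
tool_pos: [535.4, -157.9, 70.4]
contact_force: [-3.4, -4.3, 7.1]
tool_pos: [535.3, -155.5, 69.3]
contact_force: [0.7, 0.3, -0.2]
tool_pos: [535.4, -154.4, 69.0]
contact_force: [-1.0, 0.5, -1.0]
tool_pos: [535.9, -153.6, 69.3]
contact_force: [-1.5, -0.4, 0.1]
tool_pos: [536.2, -152.7, 69.4]
contact_force: [-0.4, 0.4, -0.7]
```

```bash
python3 -m crank '[[-0.0012,0.0,0,0,0,0],[0,0,0,0,0,0]]' | grep -E "pos|contact"; for i in 1 2 3; do python3 -m crank '[[0,0,0.0008,0,0,0],[0,0,0,0,0,0]]' | grep -E "pos|contact"; done
```

```text
tool_pos: [535.8, -154.1, 69.4]
contact_force: [0.2, 0.4, -1.9]
tool_pos: [535.8, -153.9, 68.5]
contact_force: [0.6, 0.7, -1.2]
tool_pos: [535.8, -153.9, 67.7]
contact_force: [-0.4, -0.2, -2.0]
tool_pos: [535.8, -153.9, 66.9]
contact_force: [0.1, -1.1, -0.7]
```

Free descent, now well below crest level. Continue to the rails.

```bash
for i in 1 2 3; do python3 -m crank '[[0,0,0.0005,0,0,0],[0,0,0,0,0,0]]' | grep -E "pos|contact"; done
```

```text
tool_pos: [535.8, -153.9, 66.7]
contact_force: [-1.1, 0.7, 1.6]
tool_pos: [535.8, -153.9, 66.7]
contact_force: [-3.2, 0.9, 6.2]
tool_pos: [535.8, -153.9, 66.6]
contact_force: [-4.7, 2.2, 9.6]
```

```bash
python3 -m crank '[[0,0,0.0001,0,0,0],[0,0,0,0,0,0],[0,0,0,0,0,0],[0,0,0,0,0,0]]' | grep -E "pos|contact|rot"; python3 -c "
from h import *
go(535.8,-153.9,66.6,74.2)"
```

```text
tool_pos: [535.7, -153.9, 66.6]
tcp_rot: [3.141, 0.0, 1.296]
contact_force: [-4.0, 1.7, 10.4]
t 11.925 pos [ 535.7 -153.9   66.6] yaw [179.98   0.    74.23] F [-3.96  1.69 10.42] M [ 0.15  0.89 -0.04] w 9.42 30.00267058610916
tool shift mm [0.  0.1 0. ] turn [0.0004 0.0001 0.0006]
```

Pressed at about 10 N, sitting flat 4 mm below the crest level. Now I'll relieve the load, release and withdraw straight up.

```bash
python3 -m crank '[[0,0,-0.0009,0,0,0],[0,0,0,0,0,0]]' | grep -E "pos|contact"; python3 -m crank '[[0,0,0,0,0,0],[0,0,0,0,0,0],[0,0,0,0,0,0],[0,0,0,0,0,0]]' 35; python3 -m crank '[[0,0,-0.01,0,0,0],[0,0,-0.03,0,0,0],[0,0,-0.05,0,0,0],[0,0,-0.05,0,0,0],[0,0,0,0,0,0]]';python3 -m crank '[[0.06,0,0,0,0,0],[0.06,0,0,0,0,0],[0.06,0,0,0,0,0],[0.06,0,0,0,0,0],[0,0,0,0,0,0]]'
python3 - <<'E'
from h import *
import pickle
c=cap("scene"); d=c["color"][270:410,60:270]; t=cap("top"); e=t["color"][220:330,400:590]; pickle.dump(t,open("top1.pkl","wb"))
a=cv2.resize(d,None,fx=3.6,fy=3.6,interpolation=3)[:,:756]; cv2.imwrite("pics/f1.png",a)
cv2.imwrite("pics/f2.png",cv2.resize(e,None,fx=4,fy=4,interpolation=3))
E
```

```text
tool_pos: [535.8, -153.9, 66.7]
contact_force: [-3.0, 1.7, 6.2]
time: 12.68
tool_pos: [535.9, -154.0, 66.1]
tcp_rot: [-3.141, -0.0, 1.295]
contact_force: [0.3, 0.4, -0.3]
grip_width: 31.8
finger_force: 0.0
time: 13.3
tool_pos: [538.1, -154.9, 211.5]
tcp_rot: [3.132, 0.001, 1.296]
contact_force: [-0.2, -0.5, -1.0]
grip_width: 32.1
finger_force: 0.0
time: 13.92
tool_pos: [601.0, 81.2, 205.3]
tcp_rot: [-3.14, -0.001, 1.301]
contact_force: [-0.8, -1.5, 0.7]
grip_width: 32.2
finger_force: 0.0
```

View pics/f1.png

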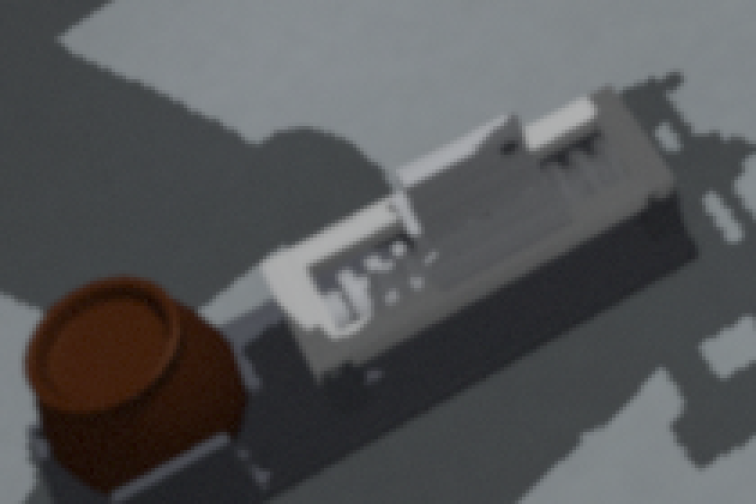

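View pics/f2.png

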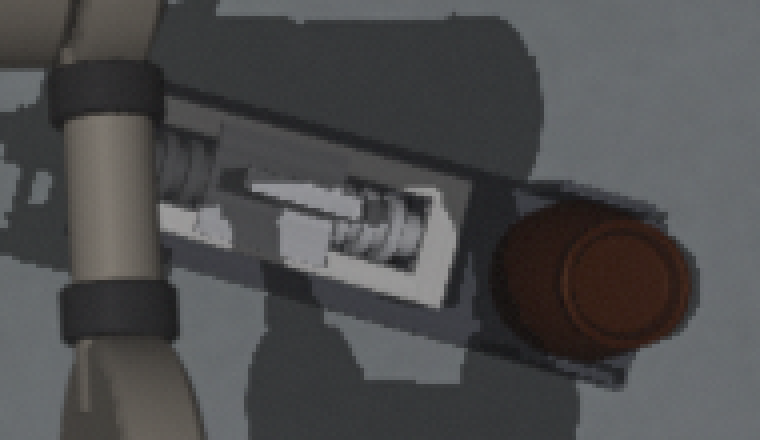

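Both views show the leaf upright over the screw's middle, with its flange on both rails (top crop centre about (290,200)). The arm is clear.

```bash
python3 -c "
from h import *
print(bot.close_job())"
```

```text
the job is handed in; nothing more can be done
None
```

The coarse leaf is seated in the thread about 5 mm from the screw's middle with its flange flush on both rails; I pressed it with about 10 N, let go, moved the arm clear and handed the job in.

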